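Take the striped candle off the railed display shelf

TASK

A customer wants a closer look at the striped candle: lift it straight up over the brass front rail of the little display shelf, bring it forward and stand it upright in the middle of the white plate on the table. Keep it upright, set it down gently rather than dropping it, and leave the pinch pot beside it on the shelf where it is.

Things in the scene. Friction and masses are not known exactly. Their poses are not given: they have to be found in the camera images.
- candle_center (a point): Centre, half-way up, of the striped candle: straight round ceramic jar with upright stripes and a wick, 60 mm across, 60 mm tall, 0.2 kg, rigid. 30 mm above its foot; z up its axis. It stands near one end of the shelf board behind the rail, 25 mm or more clear of everything on the shelf. Open mouth: grasp it across the outside, from above, in its upper half.
- rail_mid (a point): Middle of the top edge of the brass front rail (8 mm bar) of a low wooden display shelf, fixed, 290 mm wide, 150 mm deep. x points from the rail to the shelf's back, y along the rail, z up. Rail top 25 mm above the board, which is 50 mm above the table; end and back panels are as high as the rail. Board: x to 132 mm, y to 135 mm either side. Nothing above it.
- side_plate: Round white side plate, 150 mm across, 18 mm tall at the rim, loose on the table in front of the shelf, to the left or right (a bowl stands on the other side). Origin: centre of its underside, z up. Its flat middle, 90 mm across, lies 8 mm above the table.
- pinch_pot: Small speckled round pinch pot, 54 mm across, 38 mm tall, loose on the same board, about 130 mm from the candle centre to centre. Origin: centre of its underside.

How it is judged:
By the outcome, as a careful person would: the job done as asked, in the order asked, and still so for the second after the job is handed in, with the robot touching nothing.
It also fails if it takes over 37 s, if anything falls off the work surface, if the arm or the gripper's body presses on something with over 40 N, if the wrist force passes 120 N, or if a joint passes its speed limit or range.

ROBOT

A 6-joint arm with a two-finger parallel gripper is mounted at the origin on a cart in front of the work surface, level with it; the furniture and walls round the work are solid. World frame = base frame: x ahead of the robot, y to its left, z up, the work surface at z = 0. Lengths are in m, angles in rad, forces in N, time in s.
With the tool pointing down it reaches from about 0.325 to 0.9 m from the base axis. Payload 3.5 kg.
Tool frame: the origin (TCP) lies on the centre line of the jaws, within the pads' length; the fingertips stand 22 mm ahead of it and the grasp point (between the pads) lies 3 mm ahead of it; y points along the fingers, z is the direction in which the jaws open and shut, and the axes are right-handed (so a half turn about y gives the same grasp; the last joint's range is limited). The gripper opens to 85 mm and grips with 20 to 120 N. Pads are 22 mm wide; open, the fingers measure 114 mm over their backs; the gripper's body (76 mm by 85 mm) begins 54 mm behind the grasp point. The pads swing forward as they close: fully open they stand 13 mm farther back than shut.
Start: joints at [-1.446, 0.276, -0.026, 1.268, 0, 1.467], TCP at [0.141, -0.609, 0.253] pointing down, gripper open.
Joint ranges: [-3.12, 3.12], [-0.85, 1.88], [-1.08, 1.24], [-1.95, 2.15], [-1.57, 1.53], [-3.14, 3.14]. Speed limits (rad/s): [2.57, 2.57, 3.14, 3.14, 3.14, 3.14].

INTERFACE

Orientations are given as [roll, pitch, yaw] about the fixed x, y, z axes, in that order (R = Rz(yaw) Ry(pitch) Rx(roll)).
In Python, from plant import manip gives the robot as it stands.
- The arm moves only by the tool apply_moves, never from a script. Its argument "targets" is a list of rows, each a list of 2 entries, a list of its own where there are three numbers: the shift along the tool's x, y, z normalised to -1 to 1, where 1 is 25 mm, then the turn about the tool's y normalised to -1 to 1, where 1 is 8 degrees. A call has 1 to 20 rows; each row shifts and turns the pose as measured when the row begins, along the tool's axes as they then stand; what a row does not reach is not made up. A row lasts 1/10 s, in which the tool goes at most 50 mm and 8.59 degrees, less where a joint would pass 70% of its speed; a pose out of reach is approached as far as the arm can. A call with a number of a shift or a turn outside -1 to 1 is refused whole. A call with a gripper value outside its range is refused whole. "jaw" is the opening, from 0 (shut) to 1 (fully open), set as the call begins (left out, the last holds). The fingers move at their own pace and stop on an object; the grip force is fixed at half the most. Time passes only in rows, so rows that do not move let the fingers close. It gives the time, the measured TCP pose, the force and the opening at its end, in the units of the state.
- manip.get_obs(): the state, without advancing time (a new reading comes with each control period).
- manip.camera(name): name is "scene" or "top" or "wrist"; returns a dict with "img" (480x640x3 uint8, red, green, blue), "fx", "fy", "cx", "cy" (pixels), "R" (3x3) and "t" (3): a world point X has camera coordinates R X + t; the wrist camera has in their place "tool_from_camera" (4x4, takes a point from camera to tool coordinates, whose origin is the TCP and whose axes are the tool frame's). Camera axes: x right, y down, z forward; pixel columns grow to the right and rows downward; lengths in m; the calibration is good to about 2 mm. A picture is of the moment at which its call begins: read the wrist's pose just before it. There is no depth.
- manip.job_done(): hands the job in, once; it reports no verdict.
The state is a dict: "t": time; "qpos": joint angles; "joint_vel": joint speeds; "tau": joint torques, N m; "tcp_pos": TCP position; "eef_rot": TCP orientation; "force": force on the tool from outside, world axes, zero at the start; "wrist_torque": the same for the moment, N m; "width": finger opening in m.
Only numpy, scipy, OpenCV 4.12 (cv2) and the standard library are available. Lean on these libraries where they do the work, as an engineer would, in place of code of your own. Each camera call takes 0.05 s, during which the arm holds its last target.

## Working session

There is one attempt and no reset: what is moved stays moved. The work goes in short steps, Python scripts to look and compute and a tool call to move; the robot and the scene stay as the last step left them, time stands still between calls to the robot, and variables do not carry over. Pictures are saved under pics/ and viewed, and the job is handed in when it is done.

Besides the shell and the picture viewer there is one more tool, called after "Request:" as name(argument=value, ...), one argument or row to a line, values as JSON. apply_moves: Moves the arm, as the interface text tells. Scaled input: -1 to 1 covers 25 mm each way for a shift and 8 degrees each way for a turn. Its arguments: {"type":"object","properties":{"targets":{"type":"array"},"jaw":{"type":"number"}},"required":["targets"]}

```bash
mkdir -p pics; ls
cat > h.py <<'E'
import numpy as np,cv2
from plant import manip
def ray(c,u,v):
    d=np.array([(u-c["cx"])/c["fx"],(v-c["cy"])/c["fy"],1.]);R=np.array(c["R"]);t=np.array(c["t"])
    return -R.T@t,R.T@d
def atz(c,u,v,z):
    o,d=ray(c,u,v);return o+d*(z-o[2])/d[2]
def proj(c,X):
    p=np.array(c["R"])@np.array(X)+np.array(c["t"]);return c["fx"]*p[0]/p[2]+c["cx"],c["fy"]*p[1]/p[2]+c["cy"]
E
python3 - <<'E'
from h import *
import pickle
print(manip.get_obs())
for n in("scene","top"):
    c=manip.camera(n);pickle.dump(c,open(n+".pkl","wb"));cv2.imwrite(f"pics/{n}1.png",c["img"][...,::-1]);print(n,c["fx"],c["cx"],c["cy"],c["R"],c["t"])
E
```

```text
pics
{'t': 0.0, 'qpos': array([-1.44641149e+00,  2.77184881e-01, -2.78726991e-02,  1.26798782e+00,
       -1.06333584e-05,  1.46739763e+00]), 'joint_vel': array([ 2.05071233e-03, -6.44286408e-04, -5.43095392e-04, -8.12083742e-05,
       -1.74082915e-04, -1.14447788e-04]), 'tau': array([-1.00514735e-03, -4.45512056e+01,  2.95201653e+01,  1.65031850e-02,
       -1.80386251e-04, -3.21651612e-07]), 'tcp_pos': array([ 0.14103545, -0.60814166,  0.25213127]), 'eef_rot': array([-1.57303449e+00,  2.21560754e-04, -2.91380935e+00]), 'force': array([-0.71654588, -0.2909772 , -0.29204323]), 'wrist_torque': array([0.02612777, 0.01240871, 0.02997181]), 'width': 0.08508396171560605}
scene 568.2243877311789 318.3459571925515 242.5926382659594 [[-0.53596777 -0.84393954  0.02246331]
 [-0.49029302  0.28949318 -0.82207449]
 [ 0.68727819 -0.45161903 -0.56893667]] [0.27240186 0.32637762 1.11603313]
top 537.4609512056938 329.07559948987466 245.00440917808166 [[ 0.01789902 -0.99974514  0.01375765]
 [-0.99613974 -0.01901377 -0.08569766]
 [ 0.08593741 -0.01217064 -0.9962262 ]] [6.32674421e-05 4.96993767e-01 1.19559751e+00]
```

```bash
sleep 1
```

```text
(no output)
```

View pics/scene1.png

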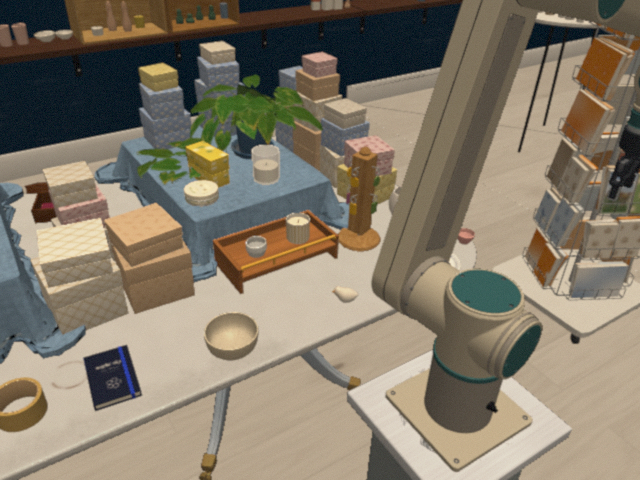

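View pics/top1.png

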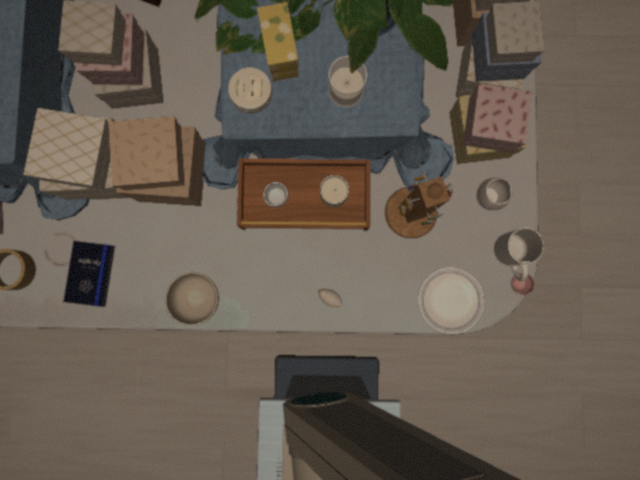

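The top picture shows the candle at (335,190), the pot at (275,195), the plate at (451,300) and a tall stand at (415,210). The scene view confirms the layout. I'll enlarge these.

Run:
```python
from h import *
import pickle
c=pickle.load(open("top.pkl","rb"));s=pickle.load(open("scene.pkl","rb"))
a=cv2.resize(c["img"][140:350,230:500,::-1],None,fx=2.9,fy=2.8,interpolation=cv2.INTER_CUBIC)
cv2.imwrite("pics/topc.png",np.clip(a*1.6,0,255))
a=cv2.resize(s["img"][130:300,200:400,::-1],None,fx=3.5,fy=3.5,interpolation=cv2.INTER_CUBIC)
cv2.imwrite("pics/scc.png",a)
```

```text
[ WARN:0@0.548] global loadsave.cpp:1063 imwrite_ Unsupported depth image for selected encoder is fallbacked to CV_8U.
```

View pics/topc.png

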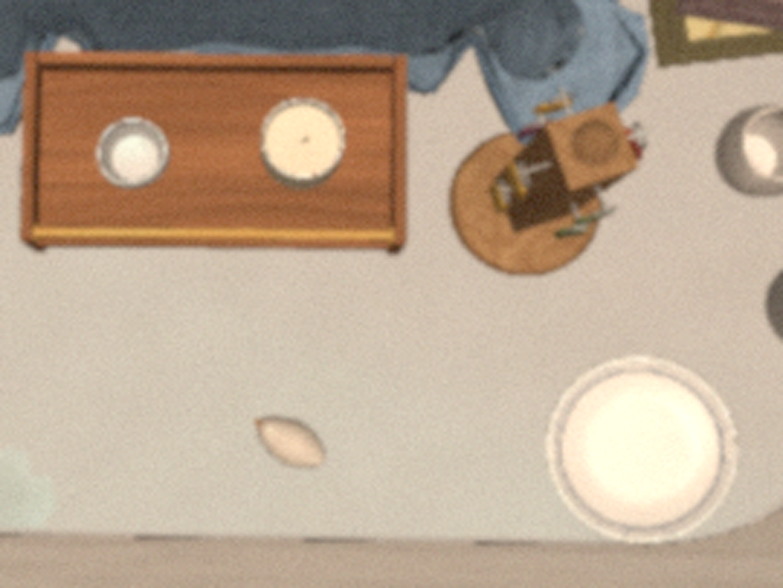

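View pics/scc.png

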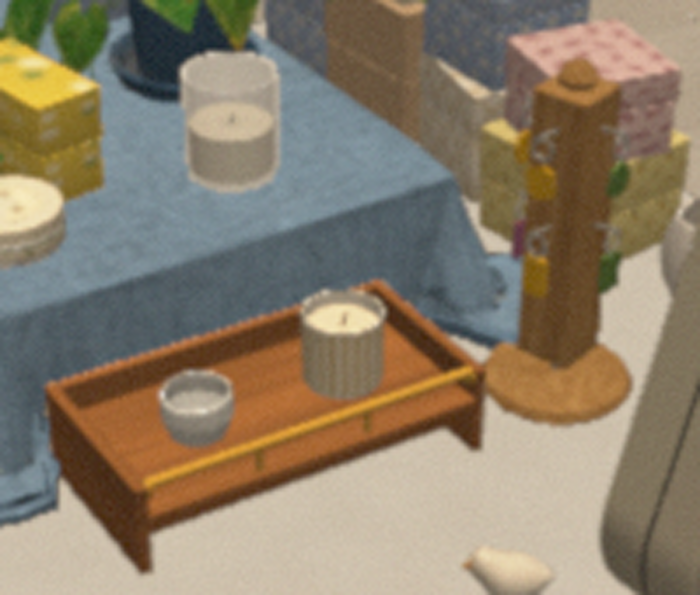

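Run:
```python
from h import *
import pickle
np.set_printoptions(precision=4,suppress=True)
c=pickle.load(open("top.pkl","rb"));s=pickle.load(open("scene.pkl","rb"))
T=lambda u,v,z:atz(c,u/2.9+229.7,v/2.8+139.7,z)
S=lambda u,v,z:atz(s,u/3.5+199.6,v/3.5+129.6,z)
print("candle rim",T(303,142,.11),T(261,142,.11)-T(345,142,.11),T(303,98,.11)-T(303,186,.11), 'scene',S(343,314,.11))
print("plate",T(642.5,449.5,.018),T(547,450,.018)-T(738,450,.018))
print("rail",T(36,232,.075),T(396,236,.075),'scene',S(148,484,.075),S(476,374,.075))
print("pot",T(133,152,.088),'scene',S(197,391,.088))
print("back panel",T(28,57,.075),T(405,62,.075))
print("stand base",T(527,203,.015),"r",T(450,203,.015)-T(604,203,.015))
# stand top: triangulate top knob
o1,d1=ray(c,595/2.9+229.7,143/2.8+139.7);o2,d2=ray(s,578/3.5+199.6,72/3.5+129.6)
k=np.linalg.lstsq(np.c_[d1,-d2],o2-o1,rcond=None)[0];print("stand top",o1+d1*k[0],o2+d2*k[1])
# back candle top
print("glass candle", T(-1,-1,0))
from scipy.spatial.transform import Rotation as Ro
o=manip.get_obs();print(Ro.from_euler('xyz',o['eef_rot']).as_matrix())
w=manip.camera("wrist");print(w["tool_from_camera"])
```

```text
candle rim [0.6055 0.0016 0.11  ] [-0.0013  0.0613  0.    ] [0.0674 0.0012 0.    ] scene [0.6064 0.0041 0.11  ]
plate [ 0.3773 -0.2688  0.018 ] [-0.0026  0.1491  0.    ]
rail [0.5375 0.1992 0.075 ] [ 0.5397 -0.0701  0.075 ] scene [0.5354 0.2001 0.075 ] [ 0.533  -0.0666  0.075 ]
pot [0.5993 0.1273 0.088 ] scene [0.6006 0.1287 0.088 ]
back panel [0.6751 0.2096 0.075 ] [ 0.6772 -0.0752  0.075 ]
stand base [ 0.5765 -0.1783  0.015 ] r [-0.0024  0.122   0.    ]
stand top [ 0.5774 -0.1776  0.2744] [ 0.5784 -0.1763  0.2743]
glass candle [0.7422 0.2465 0.    ]
[[-0.9742 -0.0002  0.2258]
 [-0.2258  0.002  -0.9742]
 [-0.0002 -1.     -0.002 ]]
[[-0.0012  0.966   0.2586 -0.0639]
 [ 0.0005 -0.2586  0.966  -0.1207]
 [ 1.      0.0013 -0.0002 -0.0007]
 [ 0.      0.      0.      1.    ]]
```

Request:
apply_moves(
  targets=[
    [[-0.8,0,-1],0],
    [[-0.8,0,-1],0],
    [[-0.8,0,-1],0],
    [[-0.8,0,-1],0],
    [[-0.8,0,-1],0],
    [[-0.8,0,-1],0],
    [[-0.8,0,-1],0],
    [[-0.8,0,-1],0],
    [[-0.8,0,-1],0],
    [[-0.8,0,-1],0],
  ],
  jaw=1,
)

```text
t: 1.15
tcp_pos: [0.2816, -0.3107, 0.2486]
eef_rot: [-1.577, -0.0, -2.921]
force: [-0.1, -0.4, 0.0]
width: 0.0852
```

```bash
cat > st.py <<'E'
from h import *
from scipy.spatial.transform import Rotation as Ro
import sys
np.set_printoptions(precision=4,suppress=True)
o=manip.get_obs();R=Ro.from_euler('xyz',o['eef_rot']).as_matrix()
print(o['t'],'q',o['qpos'],'p',o['tcp_pos'],'F',o['force'],'w',o['width']);print(R)
if len(sys.argv)>3:
    d=R.T@(np.array([float(a) for a in sys.argv[1:4]])-o['tcp_pos']);print('units',d/.025)
E
python3 st.py 0.44 0.003 0.25
```

```text
1.15 q [-0.9902 -0.0884 -0.4412  1.2239  0.002   1.931 ] p [ 0.2816 -0.3107  0.2486] F [-0.1246 -0.3565  0.0109] w 0.08520874005386286
[[-0.9758 -0.0015  0.2186]
 [-0.2186  0.006  -0.9758]
 [ 0.0002 -1.     -0.0062]]
units [ -8.9245   0.0093 -10.8601]
```

Request:
apply_moves(
  targets=[
    [[-0.8,0,-1],0],
    [[-0.8,0,-1],0],
    [[-0.8,0,-1],0],
    [[-0.8,0,-1],0],
    [[-0.8,0,-1],0],
    [[-0.8,0,-1],0],
    [[-0.8,0,-1],0],
    [[-0.8,0,-1],0],
    [[-0.8,0,-1],0],
    [[-0.8,0,-1],0],
    [[-0.8,0,-0.5],0],
    [[0,0,0],0],
  ],
)

```text
t: 2.35
tcp_pos: [0.4419, 0.0114, 0.2485]
eef_rot: [-1.578, 0.0, -2.917]
force: [-0.2, 0.3, -0.7]
width: 0.0854
```

```bash
python3 st.py 0.606 0.003 0.20
```

```text
2.35 q [-0.1251 -0.0482 -0.4044  1.2169  0.0071  2.7924] p [0.4419 0.0114 0.2485] F [-0.2336  0.2589 -0.6875] w 0.08543877314513604
[[-0.975  -0.0014  0.2222]
 [-0.2222  0.0074 -0.975 ]
 [-0.0003 -1.     -0.0075]]
units [-6.3239  1.9285  1.7998]
```

Request:
apply_moves(
  targets=[
    [[-0.8,0.1,0.22],0],
    [[-0.8,0.1,0.22],0],
    [[-0.8,0.1,0.22],0],
    [[-0.8,0.1,0.22],0],
    [[-0.8,0.1,0.22],0],
    [[-0.8,0.1,0.22],0],
    [[-0.8,0.1,0.22],0],
    [[-0.7,0.1,0.22],0],
    [[0,0,0],0],
  ],
)

```text
t: 3.25
tcp_pos: [0.6043, -0.0006, 0.2234]
eef_rot: [-1.579, -0.011, -2.919]
force: [-0.7, -0.2, 0.2]
width: 0.0858
```

```bash
python3 st.py 0.606 0.003 0.20
cat > w.py <<'E'
from h import *
from scipy.spatial.transform import Rotation as Ro
import sys,pickle
o=manip.get_obs();c=manip.camera("wrist");R=Ro.from_euler('xyz',o['eef_rot']).as_matrix()
T=np.eye(4);T[:3,:3]=R;T[:3,3]=o['tcp_pos'];W=T@np.array(c["tool_from_camera"]);I=np.linalg.inv(W)
c["R"]=I[:3,:3];c["t"]=I[:3,3];pickle.dump(c,open(sys.argv[1]+".pkl","wb"))
cv2.imwrite(f"pics/{sys.argv[1]}.png",c["img"][...,::-1])
E
python3 w.py w1
```

```text
3.25 q [-0.1097  0.2647 -0.1059  1.2128  0.004   2.8096] p [ 0.6043 -0.0006  0.2234] F [-0.707  -0.1528  0.2489] w 0.08576130184643276
[[-0.9753 -0.0121  0.2203]
 [-0.2204  0.0054 -0.9754]
 [ 0.0106 -0.9999 -0.0079]]
units [-0.1063  0.9355 -0.1183]
```

View pics/w1.png

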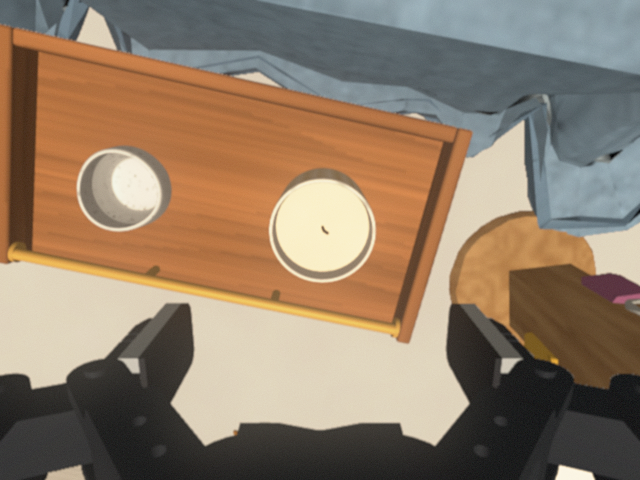

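The wrist picture shows the candle rim centred at (322.5,230), the pot at (120,190) and the right end panel clear of the finger line.

```bash
python3 - <<'E'
from h import *
import pickle
c=pickle.load(open("w1.pkl","rb"))
print(atz(c,322.5,230,.11),atz(c,269,230,.11)-atz(c,376,230,.11),"pot",atz(c,120,189,.088),"rail ends",atz(c,15,252,.075),atz(c,398,328,.075))
E
python3 st.py 0.606 0.003 0.1
```

```text
[0.6101503 0.0007341 0.11     ] [-0.01361079  0.0593359   0.        ] pot [0.60223414 0.12542756 0.088     ] rail ends [0.5407751  0.19567535 0.075     ] [ 0.54449722 -0.06829567  0.075     ]
3.3 q [-0.1096  0.2633 -0.1075  1.214   0.004   2.8097] p [ 0.603  -0.0004  0.2234] F [-0.4734  0.3789 -0.1039] w 0.08556751094254526
[[-0.9753 -0.0136  0.2203]
 [-0.2204  0.0055 -0.9754]
 [ 0.0121 -0.9999 -0.0083]]
units [-0.2063  4.9365 -0.0657]
```

Request:
apply_moves(
  targets=[
    [[-0.1,0.7,0],0],
    [[-0.1,0.7,0],0],
    [[-0.1,0.7,0],0],
    [[0,0.7,0],0],
    [[0,0.7,0],0],
    [[0,0.4,0],0],
    [[0,0,0],0],
  ],
)

```text
t: 4.0
tcp_pos: [0.6006, -0.0004, 0.1246]
eef_rot: [-1.58, -0.018, -2.922]
force: [-0.5, -0.2, -0.2]
width: 0.0851
```

```bash
python3 st.py 0.608 0.002 0.095;python3 w.py w2
```

```text
4.0 q [-0.1096  0.3403 -0.2254  1.025   0.0029  2.8124] p [ 0.6006 -0.0004  0.1246] F [-0.5001 -0.2222 -0.1534] w 0.08507329797513317
[[-0.9758 -0.0195  0.2177]
 [-0.2178  0.005  -0.976 ]
 [ 0.0179 -0.9998 -0.0092]]
units [-0.3307  1.1789 -0.02  ]
```

View pics/w2.png

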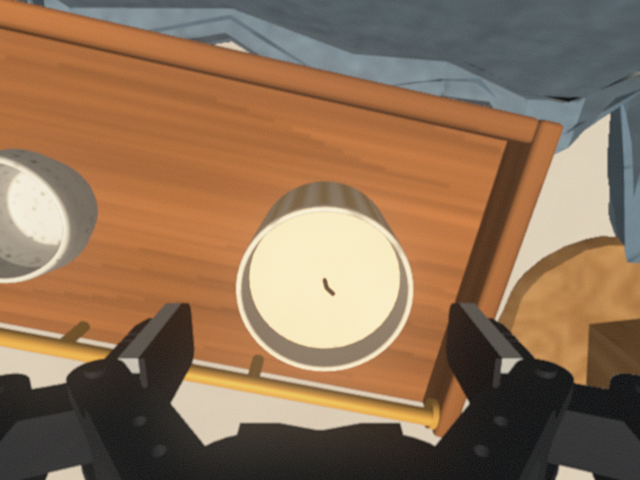

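The candle rim is centred at (325,288), 176 px across. The jaws are laterally centred on it (about 195 to 447).

```bash
python3 - <<'E'
from h import *
import pickle
c=pickle.load(open("w2.pkl","rb"))
print(atz(c,325,288.5,.11),np.linalg.norm(atz(c,237,288,.11)-atz(c,413,288,.11)),np.linalg.norm(atz(c,325,208,.11)-atz(c,325,370,.11)))
E
python3 st.py 0.608 0.001 0.095
```

```text
[0.6109344 0.0008387 0.11     ] 0.059992219905964116 0.05965962028121408
4.05 q [-0.1096  0.3397 -0.2244  1.0256  0.0029  2.8124] p [ 0.6011 -0.0005  0.1254] F [-0.3523 -0.0575  0.5778] w 0.0854811308153366
[[-0.9758 -0.0185  0.2178]
 [-0.2179  0.0049 -0.976 ]
 [ 0.017  -0.9998 -0.0088]]
units [-0.3025  1.2102  0.0134]
```

Request:
apply_moves(
  targets=[
    [[-0.2,0,0],0],
    [[-0.2,0.4,0],0],
    [[0,0.4,0],0],
    [[0,0.4,0],0],
    [[0,0,0],0],
  ],
)

```text
t: 4.55
tcp_pos: [0.6137, 0.0017, 0.0963]
eef_rot: [-1.578, -0.011, -2.922]
force: [-0.9, -0.5, -0.8]
width: 0.0852
```

```bash
python3 st.py 0.6095 0.001 0.095
```

```text
4.55 q [-0.1038  0.3846 -0.2284  0.9704  0.003   2.8182] p [0.6137 0.0017 0.0963] F [-0.9325 -0.4956 -0.8008] w 0.08523414001042608
[[-0.9759 -0.0122  0.2179]
 [-0.2179  0.0043 -0.976 ]
 [ 0.011  -0.9999 -0.0068]]
units [ 0.1687  0.0553 -0.0068]
```

Request:
apply_moves(
  targets=[
    [[0.15,0,0],0],
    [[0,0,0],0],
  ],
)

```text
t: 4.75
tcp_pos: [0.6092, 0.001, 0.0956]
eef_rot: [-1.578, -0.013, -2.922]
force: [0.4, -0.1, 0.6]
width: 0.0855
```

Request:
apply_moves(
  targets=[
    [[0,0,0],0],
    [[0,0,0],0],
    [[0,0,0],0],
    [[0,0,0],0],
    [[0,0,0],0],
    [[0,0,0],0],
    [[0,0,0],0],
    [[0,0,0],0],
  ],
  jaw=0,
)

```text
t: 5.55
tcp_pos: [0.6094, 0.0006, 0.0965]
eef_rot: [-1.577, -0.012, -2.922]
force: [-0.5, -0.1, -0.7]
width: 0.0589
```

```bash
python3 st.py 0.609 0.001 0.2
```

```text
5.55 q [-0.106   0.3781 -0.2378  0.968   0.0022  2.816 ] p [0.6094 0.0006 0.0965] F [-0.4552 -0.1329 -0.7258] w 0.05888388893352587
[[-0.9759 -0.0128  0.2178]
 [-0.2178  0.0036 -0.976 ]
 [ 0.0118 -0.9999 -0.0063]]
units [ 0.0593 -4.1408 -0.0443]
```

Request:
apply_moves(
  targets=[
    [[0,-0.2,0],0],
    [[0,-0.4,0],0],
    [[0,-0.5,0],0],
    [[0,-0.5,0],0],
    [[0,-0.5,0],0],
    [[0,-0.5,0],0],
    [[0,-0.5,0],0],
    [[0,-0.4,0],0],
    [[0,-0.2,0],0],
    [[0,0,0],0],
  ],
)

```text
t: 6.55
tcp_pos: [0.611, 0.0003, 0.1987]
eef_rot: [-1.577, -0.01, -2.922]
force: [0.2, -0.2, -2.7]
width: 0.0592
```

```bash
python3 st.py 0.42 0.0 0.19;python3 w.py w3
```

```text
6.55 q [-0.1064  0.2914 -0.1243  1.1663  0.0024  2.8156] p [0.611  0.0003 0.1987] F [ 0.2267 -0.1542 -2.7277] w 0.05916720961190605
[[-0.9759 -0.0109  0.2178]
 [-0.2179  0.0035 -0.976 ]
 [ 0.0098 -0.9999 -0.0058]]
units [ 7.4545  0.4308 -1.6519]
```

View pics/w3.png

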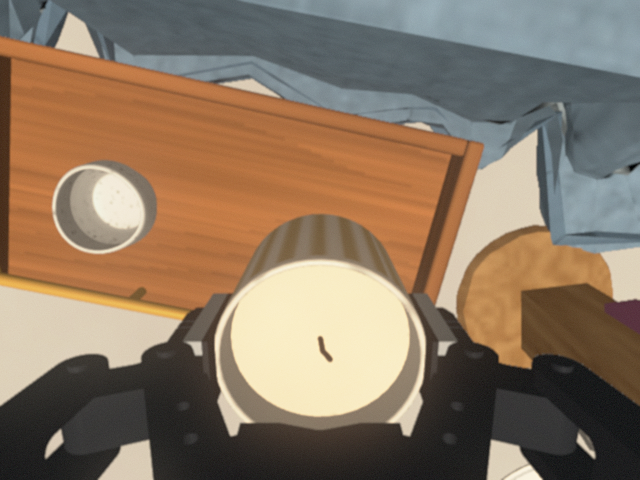

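The candle hangs in the jaws above the rail at (320,340), and the pot is untouched at (105,205). Now I bring it forward.

Request:
apply_moves(
  targets=[
    [[0.3,0,-0.07],0],
    [[0.6,0,-0.14],0],
    [[0.8,0,-0.18],0],
    [[0.8,0,-0.18],0],
    [[0.8,0,-0.18],0],
    [[0.8,0,-0.18],0],
    [[0.8,0,-0.18],0],
    [[0.8,0,-0.18],0],
    [[0.8,0,-0.18],0],
    [[0.6,0,-0.14],0],
    [[0.3,0,-0.07],0],
    [[0,0,0],0],
  ],
)

```text
t: 7.8
tcp_pos: [0.3996, 0.0027, 0.1907]
eef_rot: [-1.585, -0.033, -2.922]
force: [0.6, -0.6, -3.4]
width: 0.0592
```

```bash
python3 st.py 0.3775 -0.269 0.17
```

```text
7.8 q [-0.156  -0.0604 -0.5438  1.1231  0.0009  2.7659] p [0.3996 0.0027 0.1907] F [ 0.585  -0.5985 -3.3638] w 0.0592304743409909
[[-0.9754 -0.0352  0.2176]
 [-0.218   0.0065 -0.9759]
 [ 0.0329 -0.9994 -0.014 ]]
units [ 3.2027  0.7872 10.4258]
```

Request:
apply_moves(
  targets=[
    [[0.1,0,0.3],0],
    [[0.2,0,0.6],0],
    [[0.24,0.05,0.8],0],
    [[0.24,0.05,0.8],0],
    [[0.24,0.05,0.8],0],
    [[0.24,0.05,0.8],0],
    [[0.24,0.05,0.8],0],
    [[0.24,0.05,0.8],0],
    [[0.24,0.05,0.8],0],
    [[0.24,0.05,0.8],0],
    [[0.24,0.05,0.8],0],
    [[0.24,0.05,0.8],0],
    [[0.2,0,0.6],0],
    [[0.1,0,0.4],0],
    [[0,0,0],0],
  ],
)

```text
t: 9.3
tcp_pos: [0.3904, -0.2794, 0.1775]
eef_rot: [-1.575, -0.025, -2.922]
force: [-0.3, 0.4, -2.2]
width: 0.0589
```

```bash
python3 st.py 0.3775 -0.269 0.17;python3 w.py w4;python3 - <<'E'
from h import *
import pickle
c=manip.camera("top");pickle.dump(c,open("top2.pkl","wb"));a=c["img"][140:350,230:530,::-1]
cv2.imwrite("pics/top2.png",cv2.convertScaleAbs(cv2.resize(a,None,fx=2.6,fy=2.6,interpolation=cv2.INTER_CUBIC),alpha=1.4))
E
```

```text
9.3 q [-0.7455  0.0881 -0.4226  1.0774 -0.0185  2.1767] p [ 0.3904 -0.2794  0.1775] F [-0.2598  0.4461 -2.2267] w 0.058925950288208025
[[-0.9757 -0.0253  0.2178]
 [-0.2178 -0.0018 -0.976 ]
 [ 0.0251 -0.9997 -0.0038]]
units [ 0.4056  0.3118 -0.5176]
```

View pics/w4.png

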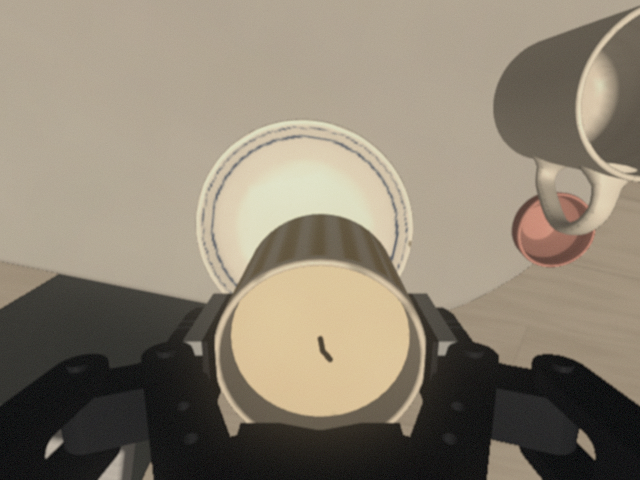

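View pics/top2.png

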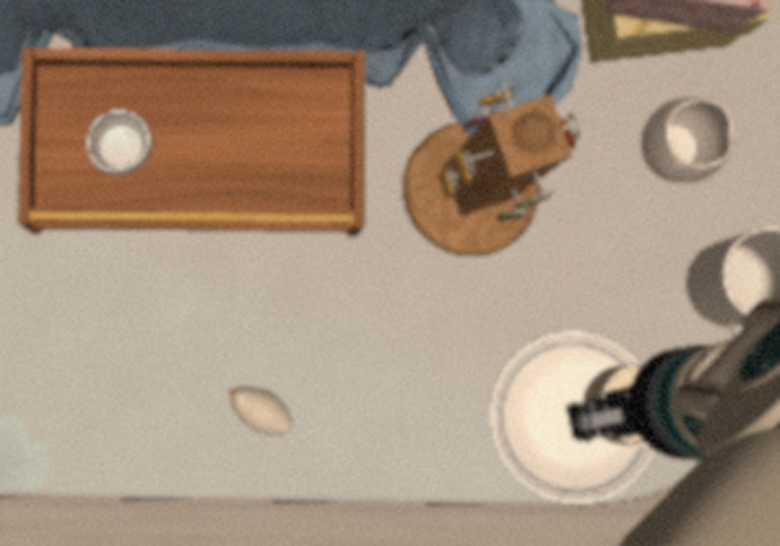

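The plate spans columns 197–413 from row 120 (centre ≈ (305,228)). The mug and its handle sit to the right at about (560,200). The pot is undisturbed on the shelf.

```bash
python3 - <<'E'
from h import *
import pickle
np.set_printoptions(precision=4,suppress=True)
c=pickle.load(open("w4.pkl","rb"))
print("centre",atz(c,305,228,.018),"left",atz(c,197,225,.018),"right",atz(c,413,225,.018),"top",atz(c,305,120.5,.018))
P=np.array([atz(c,u,v,.018) for u,v in [(197,225),(413,225),(305,120.5),(213,165),(397,165),(200,245)]])
from scipy.optimize import least_squares
print(least_squares(lambda p:np.hypot(P[:,0]-p[0],P[:,1]-p[1])-.075,[.37,-.27]).x)
print("mug handle",atz(c,550,190,.05),atz(c,500,110,.05),atz(c,520,230,.02))
c=pickle.load(open("top2.pkl","rb"))
T=lambda u,v,z:atz(c,u/2.6+229.7,v/2.6+139.7,z)
print("top left/top/bottom",T(488,415,.018),T(570,329,.018),T(575,505,.018), 'pot',T(118,142,.088))
E
python3 st.py 0.379 -0.269 0.08
```

```text
centre [ 0.3814 -0.2698  0.018 ] left [ 0.3673 -0.1977  0.018 ] right [ 0.3996 -0.3409  0.018 ] top [ 0.4503 -0.2551  0.018 ]
[ 0.3779 -0.2712]
mug handle [ 0.444  -0.4044  0.05  ] [ 0.4801 -0.3608  0.05  ] [ 0.4125 -0.4117  0.02  ]
top left/top/bottom [ 0.378  -0.1922  0.018 ] [ 0.454  -0.2637  0.018 ] [ 0.302  -0.2678  0.018 ] pot [0.5985 0.1283 0.088 ]
9.4 q [-0.7437  0.0868 -0.4245  1.0784 -0.0179  2.1772] p [ 0.39   -0.2776  0.1773] F [ 0.3442  0.5061 -2.8499] w 0.058963320673444106
[[-0.9754 -0.0261  0.219 ]
 [-0.2191 -0.0003 -0.9757]
 [ 0.0255 -0.9997 -0.0054]]
units [ 0.2532  3.9019 -0.4117]
```

Request:
apply_moves(
  targets=[
    [[0.15,0,-0.2],0],
    [[0.15,0.3,-0.2],0],
    [[0,0.5,0],0],
    [[0,0.6,0],0],
    [[0,0.6,0],0],
    [[0,0.6,0],0],
    [[0,0.5,0],0],
    [[0,0.3,0],0],
    [[0,0,0],0],
  ],
)

```text
t: 10.3
tcp_pos: [0.3743, -0.2608, 0.0842]
eef_rot: [-1.581, -0.028, -2.913]
force: [0.3, -0.4, -2.1]
width: 0.0589
```

```bash
python3 st.py 0.378 -0.269 0.0545
```

```text
10.3 q [-0.7405  0.1577 -0.5712  0.8664 -0.0168  2.1733] p [ 0.3743 -0.2608  0.0842] F [ 0.3176 -0.4048 -2.0906] w 0.05890577413115012
[[-0.9737 -0.0293  0.2259]
 [-0.2261  0.0041 -0.9741]
 [ 0.0276 -0.9996 -0.0106]]
units [-0.1039  1.1812  0.3647]
```

Request:
apply_moves(
  targets=[
    [[-0.1,0,0.2],0],
    [[0,0.2,0.17],0],
    [[0,0.2,0],0],
    [[0,0.2,0],0],
    [[0,0.1,0],0],
    [[0,0,0],0],
  ],
)

```text
t: 10.9
tcp_pos: [0.3802, -0.2712, 0.0665]
eef_rot: [-1.578, -0.025, -2.913]
force: [-0.5, 0.7, -3.2]
width: 0.0591
```

```bash
python3 st.py 0.378 -0.269 0.0545;python3 - <<'E'
from h import *
c=manip.camera("scene");a=c["img"][200:350,330:530,::-1];cv2.imwrite("pics/s3.png",cv2.resize(a,None,fx=3.5,fy=3.5))
E
```

```text
10.9 q [-0.7483  0.1974 -0.5689  0.8248 -0.017   2.1652] p [ 0.3802 -0.2712  0.0665] F [-0.5446  0.6831 -3.2489] w 0.05906898997416685
[[-0.9737 -0.0264  0.2262]
 [-0.2263  0.0014 -0.9741]
 [ 0.0254 -0.9997 -0.0073]]
units [ 0.0537  0.4824 -0.1015]
```

View pics/s3.png

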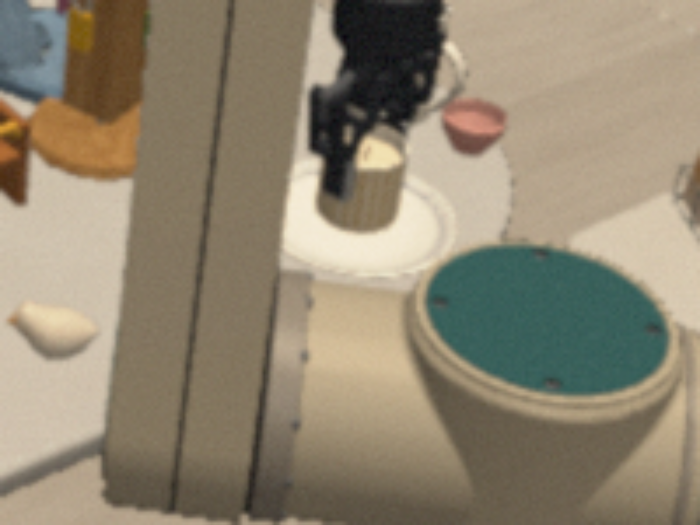

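The candle is just above the plate at about (362,195), near its middle. I lower it in small rows.

Request:
apply_moves(
  targets=[
    [[0.05,0.12,-0.08],0],
    [[0,0.12,0],0],
    [[0,0.1,0],0],
    [[0,0.08,0],0],
    [[0,0,0],0],
  ],
)

```text
t: 11.45
tcp_pos: [0.3782, -0.2693, 0.0556]
eef_rot: [-1.577, -0.025, -2.913]
force: [-0.2, 0.1, -2.2]
width: 0.0589
```

```bash
python3 st.py 0.378 -0.269 0.0545
```

```text
11.45 q [-0.7483  0.2084 -0.5847  0.7972 -0.017   2.165 ] p [ 0.3782 -0.2693  0.0556] F [-0.1959  0.1328 -2.2464] w 0.05892789935971008
[[-0.9737 -0.0258  0.2264]
 [-0.2265  0.0009 -0.974 ]
 [ 0.025  -0.9997 -0.0067]]
units [ 0.0029  0.0457 -0.0137]
```

Request:
apply_moves(
  targets=[
    [[0,0.06,0],0],
    [[0,0.04,0],0],
    [[0,0,0],0],
  ],
)

```text
t: 11.75
tcp_pos: [0.3784, -0.2698, 0.055]
eef_rot: [-1.577, -0.025, -2.913]
force: [-0.1, 0.0, -2.7]
width: 0.0588
```

Request:
apply_moves(
  targets=[
    [[0,0.1,0],0],
    [[0,0.1,0],0],
  ],
)

```text
t: 11.95
tcp_pos: [0.3784, -0.2702, 0.0544]
eef_rot: [-1.577, -0.026, -2.912]
force: [-6.7, 7.5, 28.4]
width: 0.0588
```

Request:
apply_moves(
  targets=[
    [[0,0,0],0],
    [[0,0,0],0],
  ],
)

```text
t: 12.15
tcp_pos: [0.3793, -0.2709, 0.0557]
eef_rot: [-1.575, -0.025, -2.912]
force: [-0.3, -0.3, -2.5]
width: 0.059
```

Request:
apply_moves(
  targets=[
    [[0,0,0],0],
    [[0,0,0],0],
    [[0,0,0],0],
    [[0,0,0],0],
    [[0,0,0],0],
    [[0,0,0],0],
    [[0,0,0],0],
    [[0,0,0],0],
  ],
  jaw=1,
)

```text
t: 12.95
tcp_pos: [0.3797, -0.2715, 0.055]
eef_rot: [-1.574, -0.024, -2.912]
force: [-1.2, 0.2, -0.4]
width: 0.0855
```

```bash
python3 st.py 0.378 -0.269 0.2;python3 w.py w5
```

```text
12.95 q [-0.7487  0.2116 -0.5822  0.7933 -0.0183  2.1639] p [ 0.3797 -0.2715  0.055 ] F [-1.2434  0.2376 -0.4003] w 0.0855268898830014
[[-0.9736 -0.0245  0.2271]
 [-0.2271 -0.0023 -0.9739]
 [ 0.0244 -0.9997 -0.0034]]
units [ 0.1854 -5.7969 -0.1338]
```

View pics/w5.png

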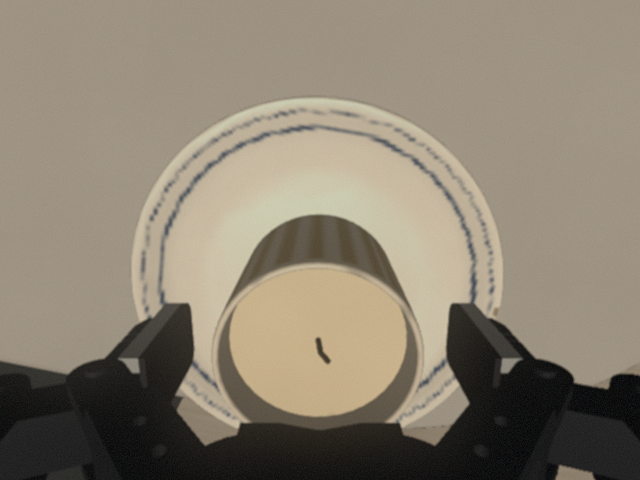

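Released: the candle stands at (318,345) with gaps on both sides of the jaws. I retreat straight up.

Request:
apply_moves(
  targets=[
    [[0,-0.2,0],0],
    [[0,-0.4,0],0],
    [[0,-0.6,0],0],
    [[0,-0.7,0],0],
    [[0,-0.7,0],0],
    [[0,-0.7,0],0],
    [[0,-0.7,0],0],
    [[0,-0.7,0],0],
    [[0,-0.5,0],0],
    [[0,0,0],0],
  ],
)

```text
t: 14.0
tcp_pos: [0.3835, -0.2714, 0.1971]
eef_rot: [-1.57, -0.022, -2.912]
force: [-0.1, -0.2, -0.0]
width: 0.0851
```

```bash
python3 st.py 0.378 -0.269 0.2;python3 w.py w6;python3 - <<'E'
from h import *
c=manip.camera("scene");cv2.imwrite("pics/s4.png",c["img"][...,::-1])
E
```

```text
14.0 q [-0.7431  0.0488 -0.4205  1.1131 -0.0182  2.1694] p [ 0.3835 -0.2714  0.1971] F [-0.0969 -0.1855 -0.0024] w 0.08514820467966791
[[-0.9736 -0.0209  0.2272]
 [-0.2271 -0.0055 -0.9738]
 [ 0.0216 -0.9998  0.0007]]
units [ 0.1944 -0.1107 -0.1442]
```

View pics/w6.png

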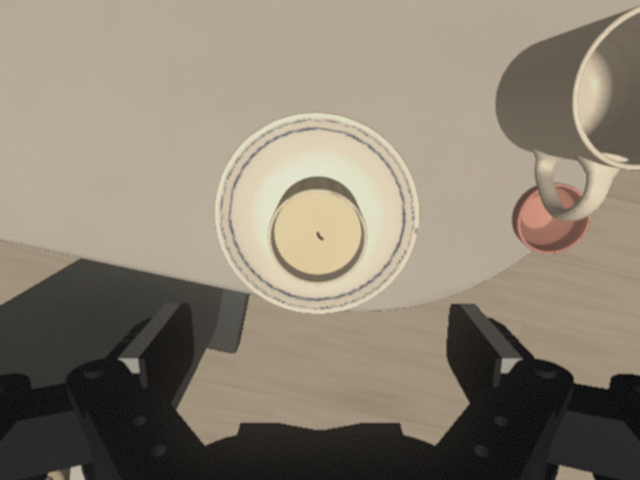

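View pics/s4.png

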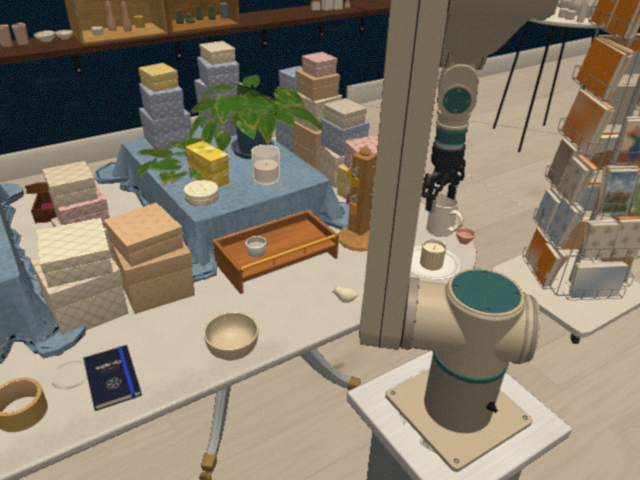

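The wrist view shows the plate centred at (317,213) and the candle rim at (318,236). I check the offset, allowing for height.

Run:
```python
from h import *
import pickle
c=pickle.load(open("w6.pkl","rb"))
print("plate",atz(c,317,213.5,.018),"candle rim",atz(c,318,235.5,.068))
print("dia",np.linalg.norm(atz(c,270,235,.068)-atz(c,367,235,.068)), np.linalg.norm(atz(c,216,213,.018)-atz(c,419,213,.018)))
```

```text
plate [ 0.38251924 -0.26900691  0.018     ] candle rim [ 0.38027808 -0.27045733  0.068     ]
dia 0.05910731724996524 0.1463891817792553
```

The candle is about 3 mm from the plate's centre, and the measured diameters agree with the given sizes. I'm handing the job in.

```bash
python3 -c "
from plant import manip
print(manip.job_done())"
```

```text
the job is handed in; nothing more can be done
None
```

The striped candle now stands upright on the white plate, about 3 mm from its centre by the last wrist picture. I gripped it in its upper half, lifted it straight up over the brass rail, brought it forward and lowered it slowly onto the plate.

- **Timing and clearance:** the job took about 14 s. The gripper is open, about 14 cm above its release height, with force near zero.
- **Pinch pot:** it is still on the shelf. Its measured position changed by about 1 mm between the before and mid-job pictures, within measuring error, and the last scene picture shows it in the same place.
- **Set-down:** contact read about 28 N upwards for a moment. I eased off before opening the jaws, and the arm rose about 1 mm as it did, so the candle may have settled that last millimetre on release.
- **Tilt:** the tool drifted about 1.5° off vertical at the set-down, and about 2° at most that I saw while carrying. After release the candle looks upright.
- **Disagreement:** estimates of the plate's centre in x differed by about 5 mm (0.377 to 0.3825 m). The 3 mm figure compares candle and plate in the same picture. The plate measured 146 mm across there, against the 150 mm given.

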